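# Hang the parts basket in the ultrasonic cleaner

## Task

Pick up the small steel parts basket by its red handle and hang it inside the tub of the ultrasonic cleaner, with its bent lip over the control-panel side of the rim and dropped fully home into the notch there, then let go. Hold the handle until the lip is home rather than dropping the basket, go gently so that tub and basket are never forced, keep the coupling and the pinion in the basket, and leave the other things on the bench where they are.

Things in the scene. Friction and masses are not known exactly. Their poses are not given: they have to be found in the camera images.
- cleaner: Benchtop ultrasonic cleaner, fixed, white housing 210 (x) x 224 (y) x 135 mm high; origin: centre of its underside, z up, control panel on its -x side. An open, dry steel tub stands in its well, parallel to it. The tub sits up to 11 mm off the housing's centre in x and in y, differently each time; this pose is the housing's. A rubber seal holds the tub: it does not shift when handled gently.
- well_mid (a point): Point on the housing's centre line at the height of the tub's rim, 165 mm above the cleaner's underside, axes as cleaner (the tub's own centre is up to 11 mm off it in x and y). Tub inside 130 (x) x 150 (y) mm, walls 4 mm thick, floor 105 mm below the rim; the rim stands 30 mm above the housing's deck. Contact of more than 20 N on cleaner or tub counts as forcing it.
- panel (a point): Middle of the control panel, on the cleaner's -x face, 107 mm from its centre. The tub's wall on this side has the notch, edged in black: cut through the wall from the rim down, 44 mm wide, 8 mm deep (bottom 157 mm above the cleaner's underside), midway along the tub's wall, so its y is up to 11 mm off this point's.
- basket_grip (a point): Centre of the red handle of the loose steel parts basket; handle 14 (x) x 58 (y) x 18 mm high, both x faces free, fixed rigidly by a wire at each end. Basket axes: z up, bent lip on its -x side. This point is midway over the basket, 108 mm above its underside, and 193 mm above the cleaner's underside when hung fully home. Basket and parts weigh 0.25 to 0.45 kg.
- basket: The same basket; origin at the centre of its underside. Open-topped box 55 (x) x 80 (y) x 45 mm high. A tongue 40 mm wide (y, centred) goes on up from its back (-x) wall, flush with the back face (27.5 mm to -x of the origin), to the bent lip. It starts upright on the bench.
- basket_lip (a point): Middle of the underside of the lip's bridge, 31.5 mm to -x of the basket's centre and 72 mm above its underside; this face rests on the notch's bottom when home. Lip 40 mm wide (y), bridge 3 mm thick. Its outer leg, 3 mm thick, spans 35.5 to 38.5 mm to -x of the basket's centre and ends 12 mm below this point. Gap between back face and leg 8 mm.
- coupling_mid (a point): Centre of an aluminium shaft coupling, 24 mm diameter, 24 mm long, standing loose in the basket.
- pinion_mid (a point): Centre of a dark steel pinion, 24 mm diameter, 20 mm long, standing loose in the basket.
- motor: Bystander: small red motor on an aluminium foot, 110 x 54 x 66 mm; origin under its foot.
- driver: Bystander: red-handled screwdriver, 170 mm long, lying on the bench.
- spray: Bystander: white bottle with red cap, 54 mm diameter, 150 mm high; origin under its base.
- bearing: Bystander: steel bearing ring, 52 mm diameter, 15 mm high; origin under it.
- cup: Bystander: grey plastic cup, 74 mm diameter, 85 mm high; origin under its base.
- caliper: Bystander: sliding caliper, 200 mm long, lying on the bench; origin under its beam.
There are look-alikes about, which are no part of the job. Leave any green or orange look-alike of the basket alone.

How it is judged (in metres and radians):
On the way, in this order (a step that is already met when the one before it is completed fails the run):
1. the basket is lifted off the bench by its handle (height (world z) of basket_grip above 0.215 m and contact force between the fingers and basket above 0.5 N), for 0.2 s.
2. the lip is home in the notch while the basket is still held (z of basket_grip in the frame of cleaner between 0.1895 and 0.1965 m and x of basket_grip in the frame of cleaner between -0.055 and -0.015 m and y of basket_grip in the frame of cleaner between -0.018 and 0.018 m and contact force between basket and cleaner above 0.3 N and contact force between the fingers and basket above 0.5 N), for 0.1 s.
At the end, for the whole second after the job is handed in: The basket hangs at rest inside the tub with its lip in the rim's notch: handle centre within 3.5 mm of 193 mm above the cleaner's underside, 15 to 55 mm to -x and within 18 mm in y of the cleaner's centre, tilted less than 8 degrees; coupling and pinion are still in the basket (z of basket_grip in the frame of cleaner between 0.1895 and 0.1965 m and x of basket_grip in the frame of cleaner between -0.055 and -0.015 m and y of basket_grip in the frame of cleaner between -0.018 and 0.018 m and angle between basket's own z axis and vertical below 0.14 rad and linear speed of basket below 0.02 m/s and distance between each of coupling_mid, pinion_mid and basket below 0.06 m); the robot touches nothing.
It fails at once if the cleaner or its tub is forced (more than 20 N of contact) (contact force between anything else and cleaner above 20 N).
It fails at once if a bystander is moved more than 30 mm (distance of any of motor, driver, spray, bearing, cup, caliper from where it was at the start of the episode above 0.03 m).
It also fails if it takes over 72 s, if anything falls off the work surface, if the arm or the gripper's body presses on something with over 40 N, if the wrist force passes 120 N, or if a joint passes its speed limit or range.

## Robot

A 6-joint arm with a two-finger parallel gripper is mounted at the origin on the work surface. World frame = base frame: x ahead of the robot, y to its left, z up, the work surface at z = 0. Lengths are in mm, angles in degrees, forces in N, time in s.
With the tool pointing down it reaches from about 275 to 725 mm from the base axis. Payload 15.9 kg.
Tool frame: the origin (TCP) lies midway between the tips of the shut fingers; the grasp point (between the pads) lies 19 mm behind it; z points along the fingers, y is the direction in which the jaws open and shut (so a half turn about z gives the same grasp; the last joint's range is limited). The gripper opens to 85 mm and grips with 20 to 120 N. Pads are 22 mm wide; open, the fingers measure 114 mm over their backs; the gripper's body (76 mm by 85 mm) begins 54 mm behind the grasp point. The pads swing forward as they close: fully open they stand 13 mm farther back than shut.
Start: joints at [74.714, 12.198, -1.971, 75.831, 0, 90], TCP at [131.817, 482.296, 231.306] pointing down, gripper open.
Joint ranges: [-170.91, 170.91], [-42.67, 98.43], [-65.05, 77.54], [-120.47, 116.71], [-90, 82.35], [-180, 180]. Speed limits (degrees/s): [108.29, 108.29, 136.94, 147.25, 180, 180].

## Interface

Orientations are given as a 3x3 rotation matrix whose columns are the frame's x, y, z axes.
In Python, from cell import * gives the robot as it stands.
- The arm moves only by the tool send_rows, never from a script. Its argument "targets" is a list of rows, each an object of numbers: "hand": the closure, from 0 (fully open) to 1 (shut); "x", "y", "z": the shift along the world's x, y, z normalised to -1 to 1, where 1 is 0.025 m; "wx", "wy", "wz": the turn, a rotation vector about the world's x, y, z normalised to -1 to 1, where 1 is 0.12 rad. A call has 1 to 8 rows; each row shifts and turns the commanded pose from where the row before left it; what a row does not reach is not made up. A row lasts 1/10 s, in which the tool goes at most 50 mm and 8.59 degrees, less where a joint would pass 70% of its speed; a pose out of reach is approached as far as the arm can. A call with a number of a shift or a turn outside -1 to 1 is refused whole. A call with a gripper value outside its range is refused whole. The fingers move at their own pace and stop on an object; "squeeze" is the grip in N (left out, the last holds). Time passes only in rows, so rows that do not move let the fingers close. It gives the time, the measured TCP pose, the force and the opening at its end, in the units of the state.
- state(): the state, without advancing time (a new reading comes with each control period).
- camera(name): name is "side" or "top"; returns a dict with "image" (480x640x3 uint8, blue, green, red), "fx", "fy", "cx", "cy" (pixels), "k1" (the pictures are not rectified: a ray, as slopes to the right and down, at radius r is drawn at 1 + k1 r^2 times it, then the intrinsics apply), "extrinsics" (4x4, takes a point from camera to world coordinates). Camera axes: x right, y down, z forward; pixel columns grow to the right and rows downward; lengths in mm; the calibration is good to about 2 mm. A picture is of the moment at which its call begins. There is no depth.
- finish_job(): hands the job in, once; it reports no verdict.
Trained networks look in the newest picture that a camera, given by its name, has taken for a name from the list of things; names that differ only in an ending like _2 or _b are one class to them, and where a whole thing is asked for, a point or a joint stands for the part that bears it (a point fixed in the world has none). Each returns a list of dicts, best first, with "score" (0 to 1); they miss things now and then, are a little off and sometimes report something else, mostly with a low value. They report only what shows in the picture. A call takes as long as a camera call. They do not tell look-alikes from the thing itself.
- silhouettes(camera, thing): "mask" (480x640 bool, what is visible of it) and "xy" ([column, row] in pixels, amid what is visible of it).
The state is a dict: "t": time; "qpos": joint angles; "qvel": joint speeds; "tau": joint torques, N m; "eef_pos": TCP position; "tool_rot": TCP orientation; "wrist_force": force on the tool from outside, world axes, zero at the start; "ft_torque": the same for the moment, N m; "opening": finger opening in mm.
Only numpy, scipy, OpenCV 4.12 (cv2) and the standard library are available. Lean on these libraries where they do the work, as an engineer would, in place of code of your own. Each camera call takes 0.05 s, during which the arm holds its last target. There are 200 camera calls.

## Working session

There is one attempt and no reset: what is moved stays moved. The work goes in short steps, Python scripts to look and compute and a tool call to move; the robot and the scene stay as the last step left them, time stands still between calls to the robot, and variables do not carry over. Pictures are saved under pics/ and viewed, about 8 in all and at most 12, crops included, and the job is handed in when it is done.

Besides the shell and the picture viewer there is one more tool, called in YAML: its name, and indented under it one key for each argument. send_rows: Moves the arm, as the interface text tells. Its arguments: {"type":"object","properties":{"targets":{"type":"array","items":{"type":"object","properties":{"hand":{"type":"number"},"x":{"type":"number"},"y":{"type":"number"},"z":{"type":"number"},"wx":{"type":"number"},"wy":{"type":"number"},"wz":{"type":"number"}}}},"squeeze":{"type":"number"}},"required":["targets"]}

```bash
ls; mkdir -p pics
python3 - <<'E'
from cell import *
import cv2
for n in("side","top"):
    c=camera(n); cv2.imwrite(f"pics/{n}0.png",c["image"]); print(n,c["fx"],c["fy"],c["cx"],c["cy"],c["k1"],c["extrinsics"])
    for th in("cleaner","basket","basket_grip","basket_lip","coupling_mid","pinion_mid"):
        print(th,[(round(d["score"],2),[int(v) for v in d["xy"]],int(d["mask"].sum())) for d in silhouettes(n,th)][:4])
print(state())
E
```

```text
pics
side 610.0716470031122 610.0716470031122 328.51175011580654 234.88520946685927 -0.039074862367314715 [[ 9.03869567e-01  2.37573113e-01 -3.55779177e-01  1.24691179e+03]
 [ 4.27803188e-01 -5.05938906e-01  7.49006179e-01 -1.36138597e+03]
 [-2.05879737e-03 -8.29207356e-01 -5.58937315e-01  1.12952083e+03]
 [ 0.00000000e+00  0.00000000e+00  0.00000000e+00  1.00000000e+00]]
cleaner [(0.81, [360, 213], 4825), (0.6, [219, 353], 574)]
basket [(0.75, [227, 285], 912), (0.68, [261, 295], 1025), (0.66, [292, 325], 1112)]
basket_grip [(0.8, [294, 328], 1173), (0.77, [222, 285], 887), (0.61, [260, 297], 1018)]
basket_lip [(0.82, [294, 327], 1214), (0.8, [261, 301], 1068), (0.61, [226, 287], 1005)]
coupling_mid []
pinion_mid []
top 480.0754767558019 480.0754767558019 330.34317232976514 231.8845656674243 -0.11146411782110953 [[ 9.10440739e-02 -9.69606602e-01  2.27099127e-01  3.71495260e+02]
 [-9.95840269e-01 -8.94744569e-02  1.72186081e-02 -5.26446129e+01]
 [ 3.62429499e-03 -2.27722108e-01 -9.73719419e-01  1.17641047e+03]
 [ 0.00000000e+00  0.00000000e+00  0.00000000e+00  1.00000000e+00]]
cleane
[... 487 characters left out ...]
00,  7.58320809e+01,
       -9.75823956e-04,  9.00002520e+01]), 'qvel': array([-0.11400627,  0.01313033,  0.0265231 , -0.04460806, -0.00418514,
       -0.02010108]), 'tau': array([ 2.21168782e-03, -6.85822678e+01,  4.87277484e+01,  8.21373305e-04,
        1.87334240e-04,  8.28773551e-06]), 'eef_pos': array([131.81827338, 482.27511541, 231.31968739]), 'tool_rot': array([[-9.64618767e-01,  2.63648694e-01,  1.63168748e-05],
       [ 2.63648694e-01,  9.64618767e-01, -4.89962280e-06],
       [-1.70313428e-05, -4.24345377e-07, -1.00000000e+00]]), 'wrist_force': array([ 0.64080563, -0.48460687, -0.8910653 ]), 'ft_torque': array([ 0.00607143, -0.00539904, -0.02937101]), 'opening': 85.39615792730237}
```

Run:
```python
import cv2,numpy as np
s=cv2.imread("pics/side0.png");t=cv2.imread("pics/top0.png")
cv2.imwrite("pics/v1.png",cv2.resize(t[80:440,100:580],(800,600),interpolation=cv2.INTER_CUBIC))
cv2.imwrite("pics/v2.png",cv2.resize(s[110:410,150:550],(800,600),interpolation=cv2.INTER_CUBIC))
```

```text
(no output)
```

View pics/v1.png

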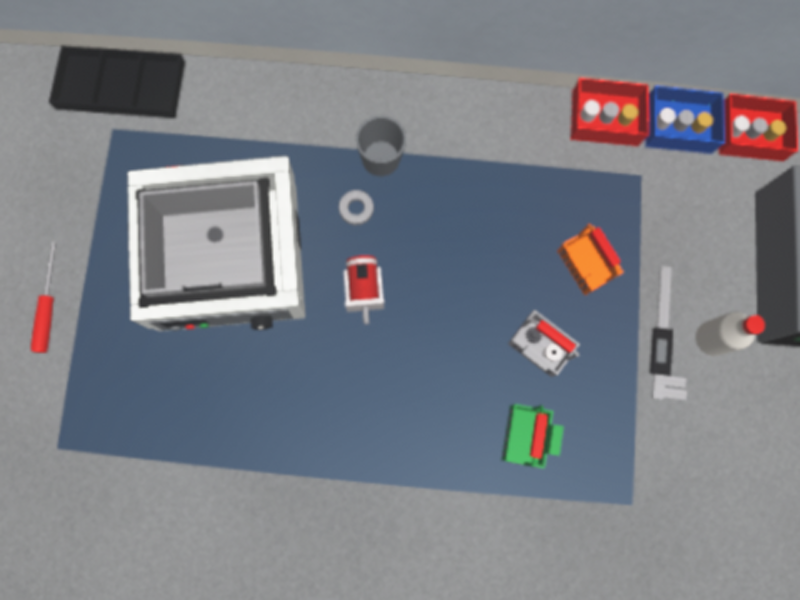

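View pics/v2.png

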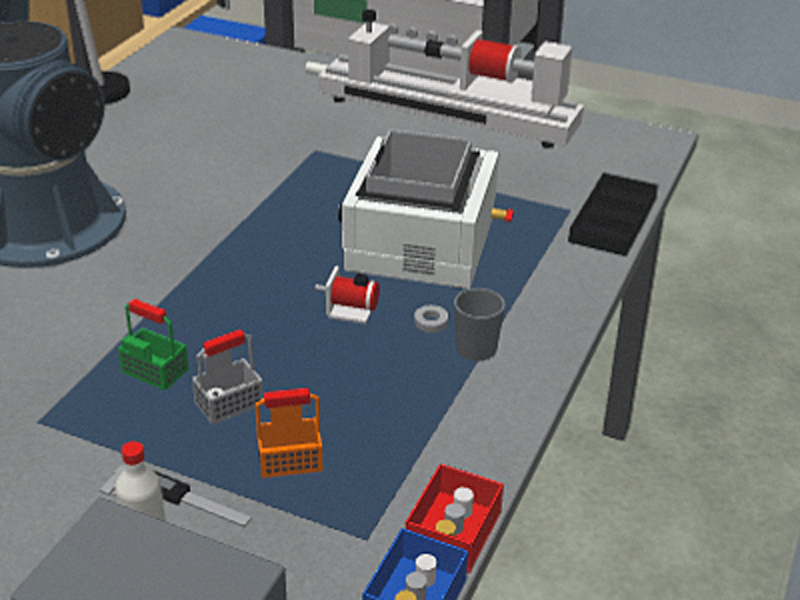

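Three candidates in the top view: green about (420,341), steel about (427,285) and orange about (456,235). The steel one holds the two parts and fits the description. I'll confirm that in an enlarged crop, with the cleaner alongside.

```bash
cat > h.py <<'E'
import numpy as np,cv2
from cell import *
def ray(c,px):
    d=(np.array(px,float)-[c["cx"],c["cy"]])/[c["fx"],c["fy"]]
    s=d.copy()
    for _ in range(20): s=d/(1+c["k1"]*(s@s))
    E=c["extrinsics"]; v=E[:3,:3]@[s[0],s[1],1]
    return E[:3,3],v/np.linalg.norm(v)
def atz(c,px,z):
    o,v=ray(c,px); return o+v*(z-o[2])/v[2]
def proj(c,P):
    P=np.atleast_2d(P); E=c["extrinsics"]; q=(P-E[:3,3])@E[:3,:3]
    s=q[:,:2]/q[:,2:]; s=s*(1+c["k1"]*(s**2).sum(1,keepdims=True))
    return s*[c["fx"],c["fy"]]+[c["cx"],c["cy"]]
def tri(rs):
    A=np.zeros((3,3));b=np.zeros(3)
    for o,v in rs:
        M=np.eye(3)-np.outer(v,v);A+=M;b+=M@o
    return np.linalg.solve(A,b)
def red(img,x0,x1,y0,y1):
    h=cv2.cvtColor(img,cv2.COLOR_BGR2HSV)
    m=(((h[...,0]<6)|(h[...,0]>174))&(h[...,1]>150)&(h[...,2]>70)).astype(np.uint8)
    k=np.zeros_like(m);k[y0:y1,x0:x1]=m[y0:y1,x0:x1];return k
E
python3 - <<'E'
from h import *
cs={n:camera(n) for n in("side","top")}
boxes={"side":(246,278,270,290),"top":(418,450,265,297)}
r={}
for n,c in cs.items():
    m=red(c["image"],*boxes[n]); p=np.argwhere(m)[:,::-1]; r[n]=cv2.minAreaRect(p.astype(np.float32)); print(n,len(p),p.mean(0),r[n])
    r[n+"c"]=p.mean(0)
print("grip",tri([ray(cs[n],r[n+"c"]) for n in cs]))
t=cs["top"]
print("atz108",atz(t,r["topc"],112))
c=[atz(t,q,112)[:2].round(1) for q in cv2.boxPoints(r["top"])];print(c)
a=cv2.resize(cs["top"]["image"][255:315,395:455],(400,400),interpolation=cv2.INTER_CUBIC)
b=cv2.resize(cs["side"]["image"][265:325,235:295],(400,400),interpolation=cv2.INTER_CUBIC)
d=cv2.resize(cs["top"]["image"][165:285,170:290],(600,600),interpolation=cv2.INTER_CUBIC)
cv2.imwrite("pics/v3.png",np.hstack([a,b])); cv2.imwrite("pics/v4.png",d)
E
```

```text
side 143 [261.67132867 280.67132867] ((261.927001953125, 280.79925537109375), (7.432910919189453, 20.333709716796875), 70.01689147949219)
top 141 [433.21276596 281.41134752] ((433.1999816894531, 281.4000244140625), (24.799999237060547, 5.600000381469727), 36.869895935058594)
grip [ 528.87280088 -272.94926044  110.98143765]
atz108 [ 527.4977604 -273.5509766  112.       ]
[array([ 537. , -246.8]), array([ 547.8, -253.9]), array([ 518.1, -300.2]), array([ 507.4, -293.1])]
```

View pics/v3.png

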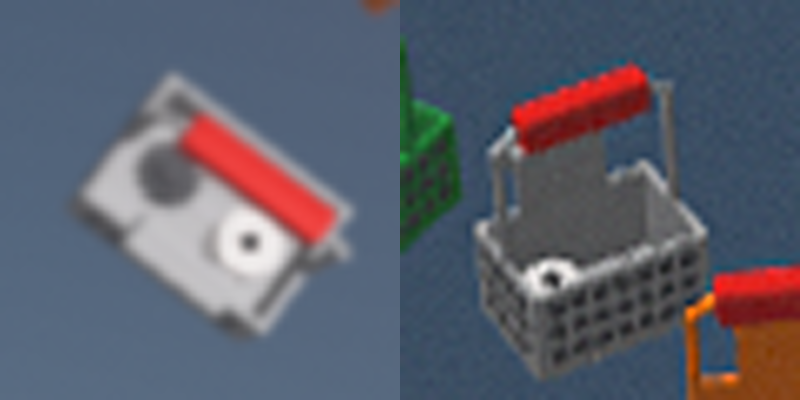

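View pics/v4.png

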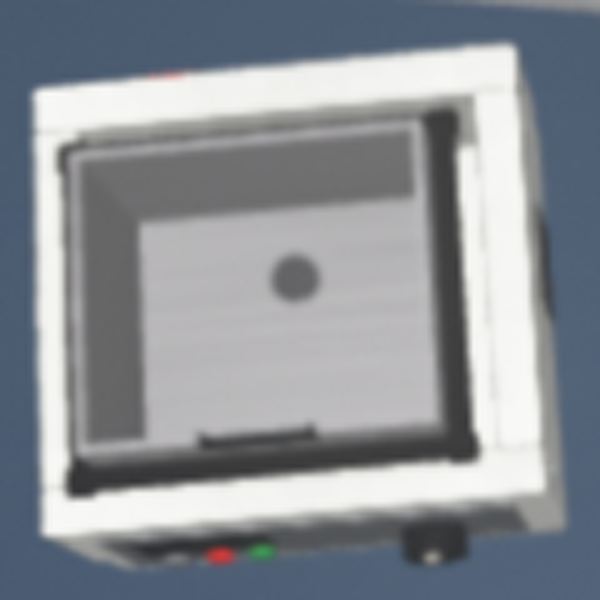

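The steel basket is confirmed: coupling and pinion are inside. Its tongue and lip are on the lower-left edge in the top view, towards world -x,+y. The notch shows in v4 at about (200..315, 435), on the panel side.

Next I fit the cleaner from the picked corners, while starting the move towards the basket.

Run:
```python
from h import *
from scipy.optimize import least_squares
t=camera("top");s=camera("side")
P=lambda u,v:(170+u/5,165+v/5)
hs=np.array([P(33,92),P(515,45),P(548,497),P(40,537)])      # far-left, far-right, near-right, near-left
tb=np.array([P(68,152),P(425,118),P(443,447),P(80,462)])
R=lambda a:np.array([[np.cos(a),-np.sin(a)],[np.sin(a),np.cos(a)]])
sg=np.array([[1,1],[1,-1],[-1,-1],[-1,1]])
def pts(p,hx,hy,z,o=(0,0)): return np.c_[p[:2]+(sg*[hx,hy]+o)@R(p[2]).T,np.full(4,z)]
f=lambda p:np.r_[(proj(t,pts(p,105,112,135))-hs).ravel(),(proj(t,pts(p,69,79,165,p[3:5]))-tb).ravel()]
q=least_squares(f,[500,200,0,0,0]).x
print(q[:2],np.degrees(q[2]),q[3:]);print(f(q).round(1))
for pz in(165,160,157): print([atz(t,P(*u),pz)[:2].round(1) for u in((200,437),(315,430))])
im=np.hstack([cv2.resize(c["image"][y:y+120,x:x+130],None,fx=3,fy=3,interpolation=cv2.INTER_CUBIC) for c,x,y in((t,165,165),(s,310,165))])
def dr(c,x,y,off,pp,col):
    z=((proj(c,pp)-[x,y]+.5)*3-.5+[off,0]).astype(int); cv2.polylines(im,[z],True,col,1)
for c,x,y,o in((t,165,165,0),(s,310,165,390)):
    dr(c,x,y,o,pts(q,105,112,135),(0,0,255)); dr(c,x,y,o,pts(q,69,79,165,q[3:]),(0,255,0)); dr(c,x,y,o,pts(q,65,75,165,q[3:]),(0,255,255))
    n=np.array([[-65,22,165],[-65,-22,165],[-65,-22,157],[-65,22,157]],float); n[:,:2]=q[:2]+(n[:,:2]+q[3:])@R(q[2]).T
    dr(c,x,y,o,n,(255,0,255))
cv2.imwrite("pics/v5.png",im); np.save("clean.npy",q)
for n,bx in(("motor",0),("cup",0)): pass
```

```text
[614.44156314 200.43415994] 10.282089612471953 [-9.33491863  6.92297633]
[ 0.3 -0.6  0.2  0.3 -0.6 -0.1  0.2  0.4  0.9  1.2 -0.1  1.8 -0.4 -3.
 -0.4  0.2]
[array([538.3, 219.5]), array([546.1, 170. ])]
[array([539.1, 220.8]), array([546.9, 171.1])]
[array([539.6, 221.6]), array([547.4, 171.8])]
```

View pics/v5.png

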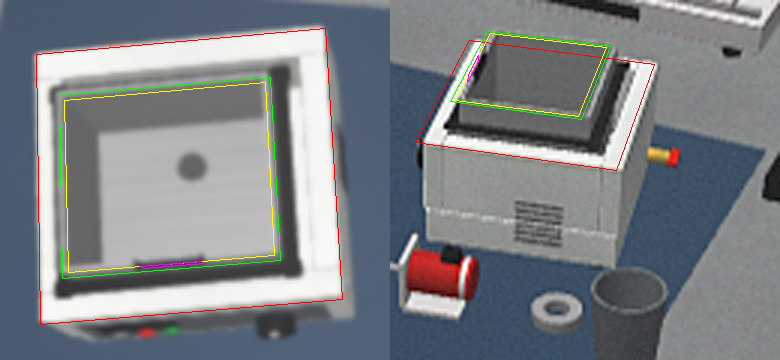

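send_rows:
  targets:
    - {"x":0.46,"y":-0.9,"z":0.5,"wz":-0.95,"hand":0.2}
    - {"x":0.46,"y":-0.9,"z":0.5,"wz":-0.95,"hand":0.2}
    - {"x":0.46,"y":-0.9,"z":0.5,"wz":-0.95,"hand":0.2}
    - {"x":0.46,"y":-0.9,"z":0.5,"wz":-0.95,"hand":0.2}
    - {"x":0.46,"y":-0.9,"wz":-0.95,"hand":0.2}
    - {"x":0.46,"y":-0.9,"wz":-0.95,"hand":0.2}
    - {"x":0.46,"y":-0.9,"wz":-0.95,"hand":0.2}
    - {"x":0.46,"y":-0.9,"wz":-0.95,"hand":0.2}

```text
invalid input at $.targets[0]: expected keys hand, x, y, z, wx, wy, wz
```

send_rows:
  targets:
    - {"hand":0.2,"x":0.46,"y":-0.9,"z":0.5,"wx":0,"wy":0,"wz":-0.95}
    - {"hand":0.2,"x":0.46,"y":-0.9,"z":0.5,"wx":0,"wy":0,"wz":-0.95}
    - {"hand":0.2,"x":0.46,"y":-0.9,"z":0.5,"wx":0,"wy":0,"wz":-0.95}
    - {"hand":0.2,"x":0.46,"y":-0.9,"z":0.5,"wx":0,"wy":0,"wz":-0.95}
    - {"hand":0.2,"x":0.46,"y":-0.9,"z":0,"wx":0,"wy":0,"wz":-0.95}
    - {"hand":0.2,"x":0.46,"y":-0.9,"z":0,"wx":0,"wy":0,"wz":-0.95}
    - {"hand":0.2,"x":0.46,"y":-0.9,"z":0,"wx":0,"wy":0,"wz":-0.95}
    - {"hand":0.2,"x":0.46,"y":-0.9,"z":0,"wx":0,"wy":0,"wz":-0.95}

```text
t: 1.7
eef_pos: [224.1, 301.4, 281.4]
tool_rot: [[-0.378, 0.926, 0.0], [0.926, 0.378, 0.0], [0.0, 0.0, -1.0]]
wrist_force: [1.4, 0.5, 0.3]
opening: 68.4
```

send_rows:
  targets:
    - {"hand":0.2,"x":0.46,"y":-0.9,"z":0,"wx":0,"wy":0,"wz":-0.95}
    - {"hand":0.2,"x":0.46,"y":-0.9,"z":0,"wx":0,"wy":0,"wz":-0.95}
    - {"hand":0.2,"x":0.46,"y":-0.9,"z":0,"wx":0,"wy":0,"wz":-0.95}
    - {"hand":0.2,"x":0.46,"y":-0.9,"z":0,"wx":0,"wy":0,"wz":-0.95}
    - {"hand":0.2,"x":0.46,"y":-0.9,"z":0,"wx":0,"wy":0,"wz":-0.95}
    - {"hand":0.2,"x":0.46,"y":-0.9,"z":0,"wx":0,"wy":0,"wz":-0.95}
    - {"hand":0.2,"x":0.46,"y":-0.9,"z":0,"wx":0,"wy":0,"wz":-0.95}
    - {"hand":0.2,"x":0.46,"y":-0.9,"z":0,"wx":0,"wy":0,"wz":-0.95}

```text
t: 2.5
eef_pos: [316.2, 121.3, 281.5]
tool_rot: [[0.501, 0.865, 0.0], [0.865, -0.501, 0.0], [0.0, 0.0, -1.0]]
wrist_force: [0.3, 0.5, 0.1]
opening: 68.5
```

send_rows:
  targets:
    - {"hand":0.2,"x":0.46,"y":-0.9,"z":0,"wx":0,"wy":0,"wz":-0.42}
    - {"hand":0.2,"x":0.46,"y":-0.9,"z":0,"wx":0,"wy":0,"wz":0}
    - {"hand":0.2,"x":0.46,"y":-0.9,"z":0,"wx":0,"wy":0,"wz":0}
    - {"hand":0.2,"x":0.46,"y":-0.9,"z":0,"wx":0,"wy":0,"wz":0}
    - {"hand":0.2,"x":0.46,"y":-0.9,"z":0,"wx":0,"wy":0,"wz":0}
    - {"hand":0.2,"x":0.46,"y":-0.9,"z":0,"wx":0,"wy":0,"wz":0}
    - {"hand":0.2,"x":0.46,"y":-0.9,"z":0,"wx":0,"wy":0,"wz":0}
    - {"hand":0.2,"x":0.46,"y":-0.9,"z":0,"wx":0,"wy":0,"wz":0}

```text
t: 3.3
eef_pos: [408.2, -58.8, 281.4]
tool_rot: [[0.54, 0.842, 0.0], [0.842, -0.54, 0.0], [0.0, 0.0, -1.0]]
wrist_force: [0.7, 0.2, -0.2]
opening: 68.0
```

send_rows:
  targets:
    - {"hand":0.2,"x":0.46,"y":-0.9,"z":0,"wx":0,"wy":0,"wz":0}
    - {"hand":0.2,"x":0.46,"y":-0.9,"z":0,"wx":0,"wy":0,"wz":0}
    - {"hand":0.2,"x":0.46,"y":-0.9,"z":0,"wx":0,"wy":0,"wz":0}
    - {"hand":0.2,"x":0.46,"y":-0.9,"z":0,"wx":0,"wy":0,"wz":0}
    - {"hand":0.2,"x":0.46,"y":-0.9,"z":0,"wx":0,"wy":0,"wz":0}
    - {"hand":0.2,"x":0.46,"y":-0.9,"z":0,"wx":0,"wy":0,"wz":0}
    - {"hand":0.2,"x":0.46,"y":-0.9,"z":0,"wx":0,"wy":0,"wz":0}
    - {"hand":0.2,"x":0,"y":0,"z":0,"wx":0,"wy":0,"wz":0}

```text
t: 4.1
eef_pos: [489.0, -217.3, 280.5]
tool_rot: [[0.541, 0.841, -0.001], [0.841, -0.541, -0.0], [-0.0, -0.001, -1.0]]
wrist_force: [1.0, 0.5, -0.1]
opening: 68.3
```

send_rows:
  targets:
    - {"hand":0.2,"x":0.4,"y":-0.56,"z":-0.2,"wx":0,"wy":0,"wz":0}
    - {"hand":0.2,"x":0.4,"y":-0.56,"z":-0.6,"wx":0,"wy":0,"wz":0}
    - {"hand":0.2,"x":0.4,"y":-0.56,"z":-0.8,"wx":0,"wy":0,"wz":0}
    - {"hand":0.2,"x":0.38,"y":-0.55,"z":-1,"wx":0,"wy":0,"wz":0}
    - {"hand":0.2,"x":0,"y":0,"z":-1,"wx":0,"wy":0,"wz":0}
    - {"hand":0.2,"x":0,"y":0,"z":-0.9,"wx":0,"wy":0,"wz":0}
    - {"hand":0.2,"x":0,"y":0,"z":-0.5,"wx":0,"wy":0,"wz":0}
    - {"hand":0.2,"x":0,"y":0,"z":0,"wx":0,"wy":0,"wz":0}

```text
t: 4.9
eef_pos: [527.0, -270.2, 155.1]
tool_rot: [[0.54, 0.842, -0.002], [0.842, -0.54, 0.001], [-0.0, -0.002, -1.0]]
wrist_force: [-0.7, 0.2, 0.3]
opening: 68.4
```

Run:
```python
from h import *
c={n:camera(n) for n in("side","top")}
e=state()["eef_pos"];print(e)
for n in c: print(n,proj(c[n],e))
a=cv2.resize(c["top"]["image"][240:315,395:470],(400,400),interpolation=cv2.INTER_CUBIC)
b=cv2.resize(c["side"]["image"][235:325,220:310],(400,400),interpolation=cv2.INTER_CUBIC)
cv2.imwrite("pics/v6.png",np.hstack([a,b]))
```

```text
[ 528.06435933 -270.84098797  157.28661208]
side [[260.14418034 266.44821253]]
top [[436.44763461 278.35430706]]
```

View pics/v6.png

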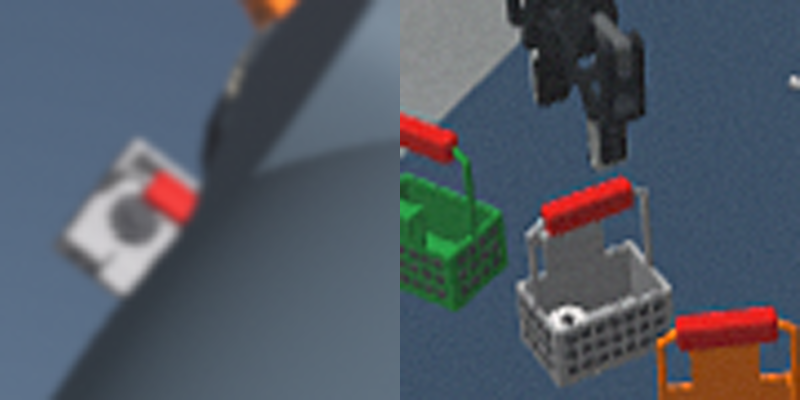

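The handle is centred below the fingers, at about (588,205) in the side crop, with a finger on each side. I'm descending now.

send_rows:
  targets:
    - {"hand":0.2,"x":0,"y":-0.08,"z":-0.6,"wx":0,"wy":0,"wz":0}
    - {"hand":0.2,"x":0,"y":0,"z":-0.6,"wx":0,"wy":0,"wz":0}
    - {"hand":0.2,"x":0,"y":0,"z":-0.6,"wx":0,"wy":0,"wz":0}
    - {"hand":0.2,"x":0,"y":0,"z":-0.5,"wx":0,"wy":0,"wz":0}
    - {"hand":0.2,"x":0,"y":0,"z":-0.3,"wx":0,"wy":0,"wz":0}
    - {"hand":0.2,"x":0,"y":0,"z":0,"wx":0,"wy":0,"wz":0}
    - {"hand":0.2,"x":0,"y":0,"z":0,"wx":0,"wy":0,"wz":0}
    - {"hand":0.2,"x":0,"y":0,"z":0,"wx":0,"wy":0,"wz":0}

```text
t: 5.8
eef_pos: [528.3, -273.2, 92.1]
tool_rot: [[0.54, 0.842, 0.001], [0.842, -0.54, -0.001], [0.0, 0.001, -1.0]]
wrist_force: [0.7, -0.5, -0.4]
opening: 68.4
```

send_rows:
  targets:
    - {"hand":0.5,"x":0,"y":0,"z":0,"wx":0,"wy":0,"wz":0}
    - {"hand":0.6,"x":0,"y":0,"z":0,"wx":0,"wy":0,"wz":0}
    - {"hand":0.7,"x":0,"y":0,"z":0,"wx":0,"wy":0,"wz":0}
    - {"hand":0.8,"x":0,"y":0,"z":0,"wx":0,"wy":0,"wz":0}
    - {"hand":0.9,"x":0,"y":0,"z":0,"wx":0,"wy":0,"wz":0}
    - {"hand":1,"x":0,"y":0,"z":0,"wx":0,"wy":0,"wz":0}
    - {"hand":1,"x":0,"y":0,"z":0,"wx":0,"wy":0,"wz":0}
    - {"hand":1,"x":0,"y":0,"z":0,"wx":0,"wy":0,"wz":0}
  squeeze: 50

```text
t: 6.6
eef_pos: [528.0, -273.1, 91.4]
tool_rot: [[0.54, 0.842, 0.0], [0.842, -0.54, -0.0], [0.0, 0.0, -1.0]]
wrist_force: [1.7, -0.3, 2.3]
opening: 13.1
```

send_rows:
  targets:
    - {"hand":1,"x":0,"y":0,"z":0.2,"wx":0,"wy":0,"wz":0}
    - {"hand":1,"x":0,"y":0,"z":0.4,"wx":0,"wy":0,"wz":0}
    - {"hand":1,"x":0,"y":0,"z":0.6,"wx":0,"wy":0,"wz":0}
    - {"hand":1,"x":0,"y":0,"z":0.7,"wx":0,"wy":0,"wz":0}
    - {"hand":1,"x":0,"y":0,"z":0.7,"wx":0,"wy":0,"wz":0}
    - {"hand":1,"x":0,"y":0,"z":0.7,"wx":0,"wy":0,"wz":0}
    - {"hand":1,"x":0,"y":0,"z":0.7,"wx":0,"wy":0,"wz":0}
    - {"hand":1,"x":0,"y":0,"z":0.7,"wx":0,"wy":0,"wz":0}

```text
t: 7.4
eef_pos: [527.5, -272.8, 210.1]
tool_rot: [[0.54, 0.842, -0.0], [0.842, -0.54, 0.0], [0.0, -0.0, -1.0]]
wrist_force: [-0.8, -0.3, -3.3]
opening: 13.3
```

send_rows:
  targets:
    - {"hand":1,"x":0,"y":0,"z":0.7,"wx":0,"wy":0,"wz":0}
    - {"hand":1,"x":0,"y":0,"z":0.7,"wx":0,"wy":0,"wz":0}
    - {"hand":1,"x":0,"y":0,"z":0.7,"wx":0,"wy":0,"wz":0}
    - {"hand":1,"x":0,"y":0,"z":0.6,"wx":0,"wy":0,"wz":0}
    - {"hand":1,"x":0,"y":0,"z":0.4,"wx":0,"wy":0,"wz":0}
    - {"hand":1,"x":0,"y":0,"z":0.2,"wx":0,"wy":0,"wz":0}
    - {"hand":1,"x":0,"y":0,"z":0,"wx":0,"wy":0,"wz":0}
    - {"hand":1,"x":0,"y":0,"z":0,"wx":0,"wy":0,"wz":0}

```text
t: 8.2
eef_pos: [527.6, -272.9, 290.7]
tool_rot: [[0.54, 0.842, -0.001], [0.842, -0.54, 0.0], [-0.0, -0.001, -1.0]]
wrist_force: [0.4, 0.6, -4.6]
opening: 13.3
```

Run:
```python
from h import *
c=camera("side"); e=state()["eef_pos"]; g=e+[0,0,19]; p=proj(c,g)[0]; print(e,p,state()["wrist_force"])
x,y=int(p[0]),int(p[1]); m=red(c["image"],x-30,x+30,y-25,y+25); q=np.argwhere(m)[:,::-1]; print(q.mean(0))
cv2.imwrite("pics/v7.png",cv2.resize(c["image"][y-40:y+80,x-60:x+60],(500,500),interpolation=cv2.INTER_CUBIC))
```

```text
[ 527.58234957 -272.84015522  290.55222134] [255.64066207 218.25996715] [ 0.17800216 -0.0505694  -4.21307652]
[254.75903614 219.02409639]
```

View pics/v7.png

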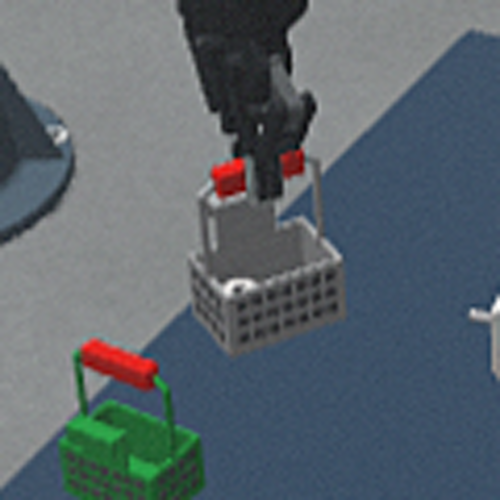

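Held upright, weight about 4 N. I'm carrying it over the tub now.

send_rows:
  targets:
    - {"hand":1,"x":0.04,"y":0.3,"z":0,"wx":0,"wy":0,"wz":0.1}
    - {"hand":1,"x":0.07,"y":0.6,"z":0,"wx":0,"wy":0,"wz":0.2}
    - {"hand":1,"x":0.1,"y":0.9,"z":0,"wx":0,"wy":0,"wz":0.32}
    - {"hand":1,"x":0.1,"y":0.9,"z":0,"wx":0,"wy":0,"wz":0.32}
    - {"hand":1,"x":0.1,"y":0.9,"z":0,"wx":0,"wy":0,"wz":0.32}
    - {"hand":1,"x":0.1,"y":0.9,"z":0,"wx":0,"wy":0,"wz":0.32}
    - {"hand":1,"x":0.1,"y":0.9,"z":0,"wx":0,"wy":0,"wz":0.32}
    - {"hand":1,"x":0.1,"y":0.9,"z":0,"wx":0,"wy":0,"wz":0.32}

```text
t: 9.05
eef_pos: [545.3, -113.3, 291.2]
tool_rot: [[0.296, 0.955, -0.0], [0.955, -0.296, 0.0], [0.0, -0.0, -1.0]]
wrist_force: [0.7, 0.2, -4.2]
opening: 13.1
```

send_rows:
  targets:
    - {"hand":1,"x":0.1,"y":0.9,"z":0,"wx":0,"wy":0,"wz":0.32}
    - {"hand":1,"x":0.1,"y":0.9,"z":0,"wx":0,"wy":0,"wz":0.32}
    - {"hand":1,"x":0.1,"y":0.9,"z":0,"wx":0,"wy":0,"wz":0.32}
    - {"hand":1,"x":0.1,"y":0.9,"z":0,"wx":0,"wy":0,"wz":0.32}
    - {"hand":1,"x":0.1,"y":0.9,"z":0,"wx":0,"wy":0,"wz":0.32}
    - {"hand":1,"x":0.1,"y":0.9,"z":0,"wx":0,"wy":0,"wz":0.32}
    - {"hand":1,"x":0.1,"y":0.9,"z":0,"wx":0,"wy":0,"wz":0.32}
    - {"hand":1,"x":0.1,"y":0.9,"z":0,"wx":0,"wy":0,"wz":0.32}

```text
t: 9.85
eef_pos: [565.0, 66.6, 291.3]
tool_rot: [[-0.007, 1.0, -0.0], [1.0, 0.007, 0.0], [0.0, -0.0, -1.0]]
wrist_force: [-0.3, -1.4, -4.6]
opening: 13.2
```

send_rows:
  targets:
    - {"hand":1,"x":0.1,"y":0.9,"z":0,"wx":0,"wy":0,"wz":0.32}
    - {"hand":1,"x":0.1,"y":0.9,"z":0,"wx":0,"wy":0,"wz":0.32}
    - {"hand":1,"x":0.1,"y":0.9,"z":0,"wx":0,"wy":0,"wz":0.32}
    - {"hand":1,"x":0.1,"y":0.9,"z":0,"wx":0,"wy":0,"wz":0.32}
    - {"hand":1,"x":0.1,"y":0.9,"z":0,"wx":0,"wy":0,"wz":0.1}
    - {"hand":1,"x":0.07,"y":0.6,"z":0,"wx":0,"wy":0,"wz":0}
    - {"hand":1,"x":0.05,"y":0.4,"z":0,"wx":0,"wy":0,"wz":0}
    - {"hand":1,"x":0,"y":0,"z":0,"wx":0,"wy":0,"wz":0}

```text
t: 10.65
eef_pos: [580.8, 203.2, 291.0]
tool_rot: [[-0.169, 0.986, -0.0], [0.986, 0.169, -0.0], [0.0, -0.0, -1.0]]
wrist_force: [0.2, -0.7, -4.2]
opening: 13.3
```

Run:
```python
from h import *
st=state(); print(st["eef_pos"],st["tool_rot"][:2,1],st["t"])
c={n:camera(n) for n in("side","top")}
for n in c: cv2.imwrite(f"pics/{n}1.png",c[n]["image"])
a=cv2.resize(c["top"]["image"][170:270,180:280],(400,400),interpolation=cv2.INTER_CUBIC)
b=cv2.resize(c["side"]["image"][145:245,310:410],(400,400),interpolation=cv2.INTER_CUBIC)
cv2.imwrite("pics/v8.png",np.hstack([a,b]))
```

```text
[580.82831435 203.18315176 291.02185053] [0.98556881 0.16927479] 10.65
```

View pics/v8.png

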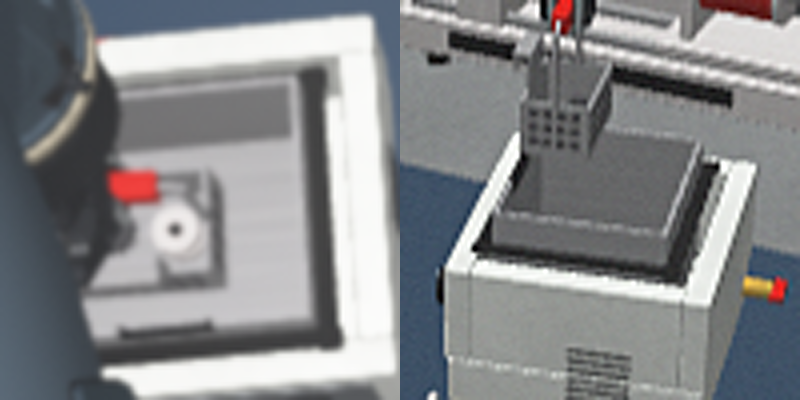

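Run:
```python
from h import *
t=camera("top"); s=camera("side"); t0=cv2.imread("pics/top0.png"); g=cv2.cvtColor(t0,cv2.COLOR_BGR2GRAY).astype(float)
# notch rows at top0 x 205..237, y 246..258
print(g[247:258,204:240].astype(int))
st=state(); e=st["eef_pos"]; a=np.arctan2(st["tool_rot"][1,1],st["tool_rot"][0,1]); R=np.array([[np.cos(a),-np.sin(a)],[np.sin(a),np.cos(a)]])
z0=e[2]+16.7-108
def W(l): l=np.array(l,float); return np.c_[e[:2]+l[:,:2]@R.T,l[:,2]+z0]
rect=lambda x0,x1,y0,y1,z:[[x0,y0,z],[x1,y0,z],[x1,y1,z],[x0,y1,z]]
L=[(rect(-27.5,27.5,-40,40,45),(0,255,0)),(rect(-38.5,-27.5,-20,20,75),(0,255,255)),(rect(-7,7,-29,29,117),(255,0,255))]
def ov(c,x,y,w,h,k):
    im=cv2.resize(c["image"][y:y+h,x:x+w],None,fx=k,fy=k,interpolation=cv2.INTER_CUBIC); raw=im.copy()
    for l,col in L: cv2.polylines(im,[((proj(c,W(l))-[x,y]+.5)*k-.5).astype(int)],True,col,1)
    return np.hstack([raw,im])
cv2.imwrite("pics/v9.png",np.vstack([ov(t,195,205,50,50,8)[:340],ov(s,325,140,50,50,8)[:260]])[:600])
```

```text
[[184 185 185 185 185 185 185 185 186 186 186 186 186 186 186 187 186 186
  187 187 187 188 188 188 188 188 188 188 188 188 188 188 188 189 189 189]
 [185 185 185 185 185 185 185 186 186 186 186 187 186 186 187 187 188 187
  188 188 188 187 188 188 188 188 187 184 184 187 189 189 190 189 189 190]
 [185 185 185 186 186 185 186 187 187 187 187 186 187 187 187 187 187 187
  187 188 187 185 183 183 181 180 176 163 162 178 187 189 189 190 189 187]
 [185 185 186 185 183 181 179 182 185 185 184 182 181 180 178 177 176 175
  175 174 173 166 159 156 151 146 139 122 125 159 178 181 181 181 179 174]
 [185 185 185 184 177 161 151 160 169 171 166 158 154 149 144 141 137 133
  129 127 125 119 112 109 103  98  93  81  90 127 149 153 151 148 147 144]
 [186 187 186 184 172 141 110 110 119 122 117 110 106 101  95  92  88  83
   80  78  78  76  75  75  74  74  74  72  78  99 115 122 120 117 116 114]
 [179 178 177 173 157 124  83  68  72  74  74  72  72  72  71  72  72  72
   73  74  76  76  76  78  82  86  89  89  90  93  98 100  99  97  94  94]
 [148 144 142 140 130 110  83  70  71  74  74  74  76  79  81  84  88  89
   89  90  88  85  81  82  82  84  83  82  82  81  80  79  78  75  74  73]
 [118 113 112 111 108 102  93  89  89  88  84  81  80  80  80  80  82  81
   80  79  77  75  73  71  71  70  69  67  66  65  65  65  64  63  63  63]
 [ 95  91  89  87  85  84  81  78  77  76  74  71  69  68  67  66  67  66
   64  64  64  63  63  62  63  62  62  61  62  61  61  61  62  61  61  61]
 [ 72  70  68  67  65  65  65  62  62  62  61  61  60  61  60  61  60  60
   60  60  60  60  61  61  60  61  60  62  62  62  62  63  63  63  65  66]]
```

View pics/v9.png

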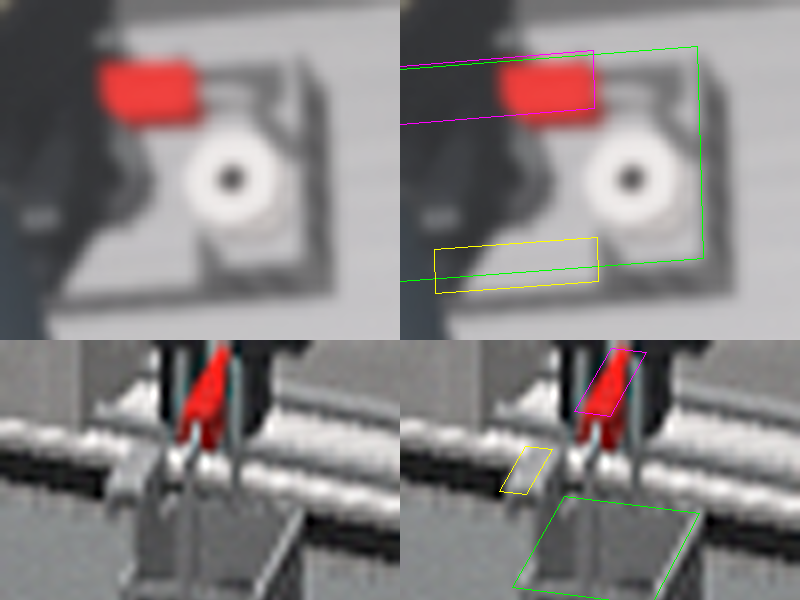

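Run:
```python
from h import *
t=camera("top"); b=np.array([.5,1.0])
for nm,px,z in(("postL165",(210,251.6),165),("postR165",(231.6,249.8),165),("outer edge ctr165",(220.8,253.3),165),("outer205",(205,254.7),165),("outer238",(238,251.8),165),("bottom inner157",(220.8,251.0),157)):
    print(nm,atz(t,px,z)[:2].round(1),"biascorr",atz(t,np.array(px)-b,z)[:2].round(1))
```

```text
postL165 [540.1 219.7] biascorr [542.1 221.1]
postR165 [548.4 173.4] biascorr [550.5 174.8]
outer edge ctr165 [538.6 195.7] biascorr [540.6 197.1]
outer205 [532.3 229.6] biascorr [534.4 231. ]
outer238 [545.3 159. ] biascorr [547.4 160.4]
bottom inner157 [544.9 198.4] biascorr [547.  199.8]
```

send_rows:
  targets:
    - {"hand":1,"x":0.08,"y":0.04,"z":-0.2,"wx":0,"wy":0,"wz":0.08}
    - {"hand":1,"x":0.08,"y":0.04,"z":-0.5,"wx":0,"wy":0,"wz":0}
    - {"hand":1,"x":0,"y":0,"z":-0.6,"wx":0,"wy":0,"wz":0}
    - {"hand":1,"x":0,"y":0,"z":-0.6,"wx":0,"wy":0,"wz":0}
    - {"hand":1,"x":0,"y":0,"z":-0.6,"wx":0,"wy":0,"wz":0}
    - {"hand":1,"x":0,"y":0,"z":-0.5,"wx":0,"wy":0,"wz":0}
    - {"hand":1,"x":0,"y":0,"z":-0.3,"wx":0,"wy":0,"wz":0}
    - {"hand":1,"x":0,"y":0,"z":-0.1,"wx":0,"wy":0,"wz":0}

```text
t: 11.7
eef_pos: [584.8, 203.7, 205.5]
tool_rot: [[-0.177, 0.984, -0.001], [0.984, 0.177, -0.0], [-0.0, -0.001, -1.0]]
wrist_force: [0.1, -0.4, -4.3]
opening: 13.1
```

send_rows:
  targets:
    - {"hand":1,"x":-0.06,"y":-0.01,"z":-0.1,"wx":0,"wy":0,"wz":0}
    - {"hand":1,"x":-0.06,"y":-0.01,"z":0,"wx":0,"wy":0,"wz":0}
    - {"hand":1,"x":0,"y":0,"z":0,"wx":0,"wy":0,"wz":0}
    - {"hand":1,"x":0,"y":0,"z":0,"wx":0,"wy":0,"wz":0}

```text
t: 12.1
eef_pos: [582.2, 203.6, 204.3]
tool_rot: [[-0.177, 0.984, 0.001], [0.984, 0.177, 0.0], [0.0, 0.001, -1.0]]
wrist_force: [-0.0, 0.5, -3.5]
opening: 13.3
```

Run:
```python
from h import *
st=state(); e=st["eef_pos"]; print(e,st["wrist_force"])
t=camera("top"); s=camera("side")
f=lambda c,x,y,w,h,k:cv2.resize(c["image"][y:y+h,x:x+w],None,fx=k,fy=k,interpolation=cv2.INTER_CUBIC)
cv2.imwrite("pics/v10.png",np.hstack([f(t,195,215,50,50,8),f(s,325,150,50,50,8)]))
```

```text
[582.22462409 203.60340039 204.28745824] [-0.03501038  0.4713467  -3.49695426]
```

View pics/v10.png

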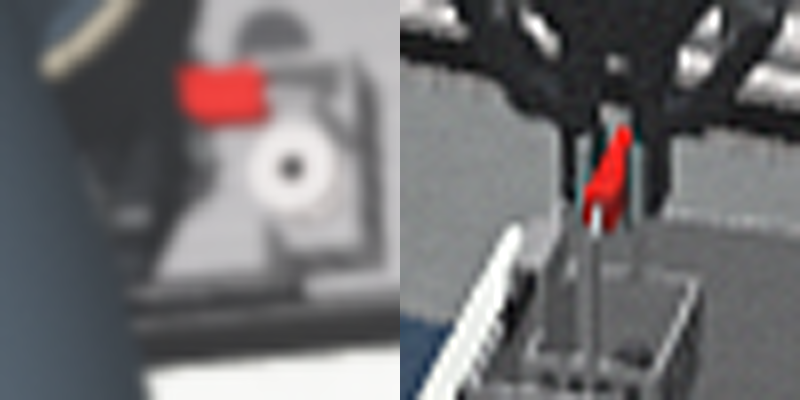

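In the top crop, the lip's right end is at about (270,255) and the notch's right end at about (300,290). Corrected for height, that leaves about 1–2 mm still to shift. I'll move in above the notch, then lower in small force-checked steps.

send_rows:
  targets:
    - {"hand":1,"x":-0.1,"y":0,"z":0,"wx":0,"wy":0,"wz":0}
    - {"hand":1,"x":-0.1,"y":0,"z":0,"wx":0,"wy":0,"wz":0}
    - {"hand":1,"x":-0.09,"y":0,"z":-0.1,"wx":0,"wy":0,"wz":0}
    - {"hand":1,"x":0,"y":0,"z":-0.1,"wx":0,"wy":0,"wz":0}
    - {"hand":1,"x":0,"y":0,"z":0,"wx":0,"wy":0,"wz":0}
    - {"hand":1,"x":0,"y":0,"z":0,"wx":0,"wy":0,"wz":0}

```text
t: 12.8
eef_pos: [574.8, 203.5, 198.7]
tool_rot: [[-0.177, 0.984, -0.0], [0.984, 0.177, -0.0], [-0.0, -0.0, -1.0]]
wrist_force: [0.1, -0.7, -3.1]
opening: 12.9
```

send_rows:
  targets:
    - {"hand":1,"x":0,"y":0,"z":-0.04,"wx":0,"wy":0,"wz":0}
    - {"hand":1,"x":0,"y":0,"z":-0.04,"wx":0,"wy":0,"wz":0}
    - {"hand":1,"x":0,"y":0,"z":-0.04,"wx":0,"wy":0,"wz":0}
    - {"hand":1,"x":0,"y":0,"z":-0.04,"wx":0,"wy":0,"wz":0}
    - {"hand":1,"x":0,"y":0,"z":0,"wx":0,"wy":0,"wz":0}

```text
t: 13.3
eef_pos: [574.7, 203.5, 194.6]
tool_rot: [[-0.177, 0.984, -0.0], [0.984, 0.177, -0.0], [-0.0, -0.0, -1.0]]
wrist_force: [0.9, 0.1, -3.7]
opening: 13.3
```

Run:
```python
from h import *
st=state(); e=st["eef_pos"]; print(e,st["wrist_force"],st["ft_torque"])
t=camera("top"); s=camera("side")
a=np.arctan2(st["tool_rot"][1,1],st["tool_rot"][0,1]); R=np.array([[np.cos(a),-np.sin(a)],[np.sin(a),np.cos(a)]])
z0=e[2]+16.7-108
f=lambda c,x,y,w,h,k:cv2.resize(c["image"][y:y+h,x:x+w],None,fx=k,fy=k,interpolation=cv2.INTER_CUBIC)
A=f(t,200,225,40,40,10);B=f(s,325,160,40,40,10)
cv2.imwrite("pics/v11.png",np.hstack([A,B]))
```

```text
[574.74310127 203.51239631 194.62969341] [ 0.90198794  0.10116072 -3.69554065] [-0.03346149 -0.04983537 -0.00620193]
```

View pics/v11.png

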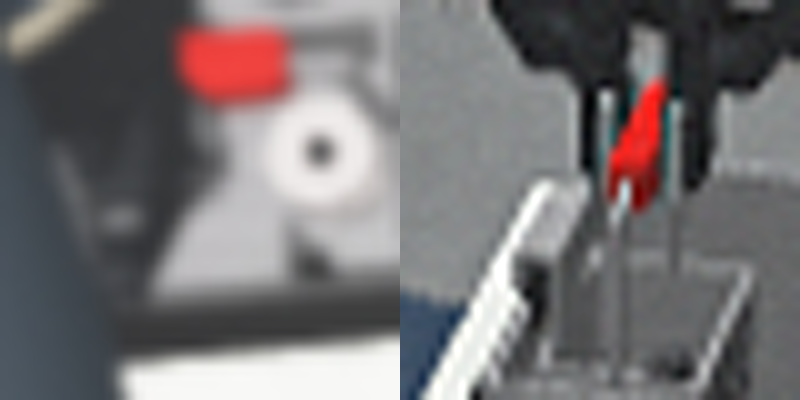

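In the side crop the lip straddles the rim at about (545,200). There is no contact yet, with force steady at -3.7 N. I'm continuing down.

send_rows:
  targets:
    - {"hand":1,"x":0,"y":0,"z":-0.04,"wx":0,"wy":0,"wz":0}
    - {"hand":1,"x":0,"y":0,"z":-0.04,"wx":0,"wy":0,"wz":0}
    - {"hand":1,"x":0,"y":0,"z":-0.04,"wx":0,"wy":0,"wz":0}
    - {"hand":1,"x":0,"y":0,"z":0,"wx":0,"wy":0,"wz":0}

```text
t: 13.8
eef_pos: [574.7, 203.5, 191.6]
tool_rot: [[-0.178, 0.984, -0.0], [0.984, 0.178, -0.0], [-0.0, -0.0, -1.0]]
wrist_force: [0.2, -0.1, -3.6]
opening: 13.2
```

send_rows:
  targets:
    - {"hand":1,"x":0,"y":0,"z":-0.04,"wx":0,"wy":0,"wz":0}
    - {"hand":1,"x":0,"y":0,"z":-0.04,"wx":0,"wy":0,"wz":0}
    - {"hand":1,"x":0,"y":0,"z":-0.04,"wx":0,"wy":0,"wz":0}
    - {"hand":1,"x":0,"y":0,"z":0,"wx":0,"wy":0,"wz":0}

```text
t: 14.2
eef_pos: [574.7, 203.5, 188.6]
tool_rot: [[-0.177, 0.984, -0.0], [0.984, 0.177, -0.0], [-0.0, -0.0, -1.0]]
wrist_force: [0.4, 0.3, -4.2]
opening: 13.3
```

send_rows:
  targets:
    - {"hand":1,"x":0,"y":0,"z":-0.04,"wx":0,"wy":0,"wz":0}
    - {"hand":1,"x":0,"y":0,"z":-0.04,"wx":0,"wy":0,"wz":0}
    - {"hand":1,"x":0,"y":0,"z":-0.04,"wx":0,"wy":0,"wz":0}
    - {"hand":1,"x":0,"y":0,"z":0,"wx":0,"wy":0,"wz":0}

```text
t: 14.6
eef_pos: [574.7, 203.5, 185.6]
tool_rot: [[-0.177, 0.984, -0.0], [0.984, 0.177, -0.0], [-0.0, -0.0, -1.0]]
wrist_force: [-1.1, -0.3, -2.9]
opening: 13.1
```

send_rows:
  targets:
    - {"hand":1,"x":0,"y":0,"z":-0.03,"wx":0,"wy":0,"wz":0}
    - {"hand":1,"x":0,"y":0,"z":-0.03,"wx":0,"wy":0,"wz":0}
    - {"hand":1,"x":0,"y":0,"z":0,"wx":0,"wy":0,"wz":0}

```text
t: 14.9
eef_pos: [574.8, 203.5, 184.2]
tool_rot: [[-0.177, 0.984, -0.0], [0.984, 0.177, -0.0], [-0.0, -0.0, -1.0]]
wrist_force: [0.1, -0.2, -3.4]
opening: 13.1
```

send_rows:
  targets:
    - {"hand":1,"x":0,"y":0,"z":-0.03,"wx":0,"wy":0,"wz":0}
    - {"hand":1,"x":0,"y":0,"z":0,"wx":0,"wy":0,"wz":0}

```text
t: 15.1
eef_pos: [574.8, 203.5, 183.5]
tool_rot: [[-0.177, 0.984, -0.0], [0.984, 0.177, -0.0], [-0.0, -0.0, -1.0]]
wrist_force: [0.0, 0.0, -4.3]
opening: 12.9
```

send_rows:
  targets:
    - {"hand":1,"x":0,"y":0,"z":-0.03,"wx":0,"wy":0,"wz":0}
    - {"hand":1,"x":0,"y":0,"z":-0.02,"wx":0,"wy":0,"wz":0}
    - {"hand":1,"x":0,"y":0,"z":0,"wx":0,"wy":0,"wz":0}

```text
t: 15.4
eef_pos: [574.8, 203.5, 182.2]
tool_rot: [[-0.177, 0.984, -0.0], [0.984, 0.177, -0.0], [-0.0, -0.0, -1.0]]
wrist_force: [-0.1, -0.4, -3.9]
opening: 13.1
```

send_rows:
  targets:
    - {"hand":1,"x":0,"y":0,"z":-0.03,"wx":0,"wy":0,"wz":0}
    - {"hand":1,"x":0,"y":0,"z":-0.02,"wx":0,"wy":0,"wz":0}
    - {"hand":1,"x":0,"y":0,"z":0,"wx":0,"wy":0,"wz":0}

```text
t: 15.7
eef_pos: [574.8, 203.5, 180.9]
tool_rot: [[-0.177, 0.984, -0.0], [0.984, 0.177, -0.0], [-0.0, -0.0, -1.0]]
wrist_force: [0.0, -0.3, -4.0]
opening: 13.1
```

send_rows:
  targets:
    - {"hand":1,"x":0,"y":0,"z":-0.03,"wx":0,"wy":0,"wz":0}
    - {"hand":1,"x":0,"y":0,"z":-0.03,"wx":0,"wy":0,"wz":0}
    - {"hand":1,"x":0,"y":0,"z":0,"wx":0,"wy":0,"wz":0}

```text
t: 16.0
eef_pos: [574.8, 203.5, 179.4]
tool_rot: [[-0.177, 0.984, -0.0], [0.984, 0.177, -0.0], [-0.0, -0.0, -1.0]]
wrist_force: [0.7, 0.2, -4.1]
opening: 13.2
```

send_rows:
  targets:
    - {"hand":1,"x":0,"y":0,"z":-0.03,"wx":0,"wy":0,"wz":0}
    - {"hand":1,"x":0,"y":0,"z":-0.03,"wx":0,"wy":0,"wz":0}
    - {"hand":1,"x":0,"y":0,"z":0,"wx":0,"wy":0,"wz":0}

```text
t: 16.3
eef_pos: [574.8, 203.5, 177.9]
tool_rot: [[-0.177, 0.984, -0.0], [0.984, 0.177, -0.0], [-0.0, -0.0, -1.0]]
wrist_force: [0.4, 0.1, -2.9]
opening: 13.1
```

send_rows:
  targets:
    - {"hand":1,"x":0,"y":0,"z":-0.03,"wx":0,"wy":0,"wz":0}
    - {"hand":1,"x":0,"y":0,"z":0,"wx":0,"wy":0,"wz":0}

```text
t: 16.5
eef_pos: [574.8, 203.6, 177.2]
tool_rot: [[-0.178, 0.984, -0.0], [0.984, 0.178, 0.0], [0.0, -0.0, -1.0]]
wrist_force: [0.7, 1.2, -4.1]
opening: 13.2
```

send_rows:
  targets:
    - {"hand":1,"x":0,"y":0,"z":-0.03,"wx":0,"wy":0,"wz":0}
    - {"hand":1,"x":0,"y":0,"z":0,"wx":0,"wy":0,"wz":0}
    - {"hand":1,"x":0,"y":0,"z":0,"wx":0,"wy":0,"wz":0}

```text
t: 16.8
eef_pos: [574.8, 203.5, 176.5]
tool_rot: [[-0.177, 0.984, -0.0], [0.984, 0.177, -0.0], [-0.0, -0.0, -1.0]]
wrist_force: [0.2, -0.4, -4.7]
opening: 12.8
```

send_rows:
  targets:
    - {"hand":1,"x":0,"y":0,"z":-0.015,"wx":0,"wy":0,"wz":0}
    - {"hand":1,"x":0,"y":0,"z":0,"wx":0,"wy":0,"wz":0}
    - {"hand":1,"x":0,"y":0,"z":0,"wx":0,"wy":0,"wz":0}

```text
t: 17.1
eef_pos: [574.9, 203.6, 176.3]
tool_rot: [[-0.177, 0.984, 0.0], [0.984, 0.177, 0.0], [0.0, 0.0, -1.0]]
wrist_force: [-0.4, 0.4, -0.3]
opening: 12.9
```

Contact came at exactly the expected height: the weight has gone onto the notch. I'll hold and confirm.

send_rows:
  targets:
    - {"hand":1,"x":0,"y":0,"z":-0.006,"wx":0,"wy":0,"wz":0}
    - {"hand":1,"x":0,"y":0,"z":0,"wx":0,"wy":0,"wz":0}
    - {"hand":1,"x":0,"y":0,"z":0,"wx":0,"wy":0,"wz":0}

```text
t: 17.4
eef_pos: [574.9, 203.6, 176.2]
tool_rot: [[-0.178, 0.984, 0.0], [0.984, 0.178, 0.0], [0.0, 0.0, -1.0]]
wrist_force: [-0.3, -0.2, 1.8]
opening: 13.2
```

Run:
```python
from h import *
st=state(); print(st["eef_pos"],st["wrist_force"])
s=camera("side");t=camera("top")
f=lambda c,x,y,w,h,k:cv2.resize(c["image"][y:y+h,x:x+w],None,fx=k,fy=k,interpolation=cv2.INTER_CUBIC)
cv2.imwrite("pics/held.png",np.hstack([f(t,200,225,40,40,10),f(s,325,160,40,40,10)]))
```

```text
[574.89999964 203.59766462 176.22279071] [-0.33848044 -0.20420112  1.78109311]
```

send_rows:
  targets:
    - {"hand":0.8,"x":0,"y":0,"z":0,"wx":0,"wy":0,"wz":0}
    - {"hand":0.75,"x":0,"y":0,"z":0,"wx":0,"wy":0,"wz":0}
    - {"hand":0.7,"x":0,"y":0,"z":0,"wx":0,"wy":0,"wz":0}
    - {"hand":0.6,"x":0,"y":0,"z":0,"wx":0,"wy":0,"wz":0}
    - {"hand":0.5,"x":0,"y":0,"z":0,"wx":0,"wy":0,"wz":0}
    - {"hand":0.4,"x":0,"y":0,"z":0,"wx":0,"wy":0,"wz":0}
    - {"hand":0.4,"x":0,"y":0,"z":0,"wx":0,"wy":0,"wz":0}
    - {"hand":0.4,"x":0,"y":0,"z":0,"wx":0,"wy":0,"wz":0}

```text
t: 18.3
eef_pos: [574.8, 203.6, 176.0]
tool_rot: [[-0.177, 0.984, 0.0], [0.984, 0.177, -0.0], [-0.0, 0.0, -1.0]]
wrist_force: [0.1, 0.1, -0.8]
opening: 51.2
```

send_rows:
  targets:
    - {"hand":0.4,"x":0,"y":0,"z":0.2,"wx":0,"wy":0,"wz":0}
    - {"hand":0.4,"x":0,"y":0,"z":0.4,"wx":0,"wy":0,"wz":0}
    - {"hand":0.4,"x":0,"y":0,"z":0.8,"wx":0,"wy":0,"wz":0}
    - {"hand":0.4,"x":0,"y":0,"z":1,"wx":0,"wy":0,"wz":0}
    - {"hand":0.4,"x":0,"y":0,"z":1,"wx":0,"wy":0,"wz":0}
    - {"hand":0.4,"x":-0.8,"y":0,"z":1,"wx":0,"wy":0,"wz":0}
    - {"hand":0.4,"x":-1,"y":0,"z":1,"wx":0,"wy":0,"wz":0}
    - {"hand":0.4,"x":-1,"y":0,"z":0.5,"wx":0,"wy":0,"wz":0}

```text
t: 19.1
eef_pos: [504.5, 203.6, 326.3]
tool_rot: [[-0.177, 0.984, 0.003], [0.984, 0.177, 0.001], [0.001, 0.003, -1.0]]
wrist_force: [0.1, 0.2, -0.5]
opening: 51.2
```

send_rows:
  targets:
    - {"hand":0.4,"x":-1,"y":0,"z":0,"wx":0,"wy":0,"wz":0}
    - {"hand":0.4,"x":-1,"y":0,"z":0,"wx":0,"wy":0,"wz":0}
    - {"hand":0.4,"x":-1,"y":0.5,"z":0,"wx":0,"wy":0,"wz":0}
    - {"hand":0.4,"x":-1,"y":1,"z":0,"wx":0,"wy":0,"wz":0}
    - {"hand":0.4,"x":-1,"y":1,"z":0,"wx":0,"wy":0,"wz":0}
    - {"hand":0.4,"x":-0.5,"y":1,"z":0,"wx":0,"wy":0,"wz":0}
    - {"hand":0.4,"x":0,"y":1,"z":0,"wx":0,"wy":0,"wz":0}
    - {"hand":0.4,"x":0,"y":0,"z":0,"wx":0,"wy":0,"wz":0}

```text
t: 19.9
eef_pos: [366.8, 318.2, 324.1]
tool_rot: [[-0.18, 0.984, 0.0], [0.984, 0.18, 0.001], [0.001, 0.001, -1.0]]
wrist_force: [-0.2, 0.5, -0.1]
opening: 51.3
```

Run:
```python
from h import *
st=state(); print(st["eef_pos"],st["wrist_force"])
s=camera("side");t=camera("top")
f=lambda c,x,y,w,h,k:cv2.resize(c["image"][y:y+h,x:x+w],None,fx=k,fy=k,interpolation=cv2.INTER_CUBIC)
cv2.imwrite("pics/v12.png",np.hstack([f(t,190,195,80,80,5),f(s,315,155,80,80,5)]))
for c,n,b in((s,"s",(330,375,155,205)),(t,"t",(200,240,200,250))):
    q=np.argwhere(red(c["image"],*b))[:,::-1]; print(n,len(q),q.mean(0),proj(c,[574.9,203.6,193]))
    if n=="s":r0=ray(c,q.mean(0))
    else: print(tri([r0,ray(c,q.mean(0))]))
```

```text
[366.75297666 318.23686344 324.11294981] [-0.20030185  0.46642536 -0.14132389]
s 55 [349.83636364 179.07272727] [[348.69263475 179.76421301]]
t 153 [216.35294118 233.37908497] [[216.67628475 233.67995308]]
[576.55617395 204.94350606 194.60131418]
```

View pics/v12.png

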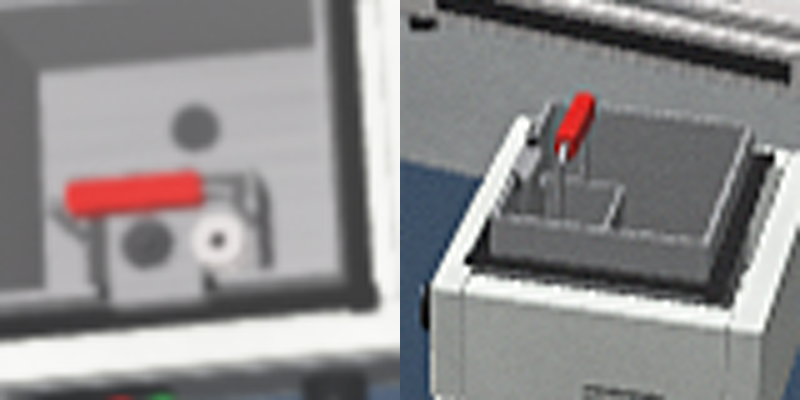

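The basket hangs level in the tub. The handle is at about (135,193) in the top crop, the lip is in the notch, and both parts are inside. The arm is clear of everything, so I'm handing in.

```bash
python3 -c "
from cell import *
print(finish_job())"
```

```text
the job is handed in; nothing more can be done
None
```

The basket now hangs inside the tub with its lip in the notch on the control-panel side. The gripper has let go and is clear, and I handed the job in at about 20 s of the 72 s allowed; no verdict is reported.

I picked the steel basket by its red handle, left the green and orange look-alikes alone, and carried it over the tub. From about 30 mm above home I lowered it in small steps, checking the wrist force.

- **Lip home:** Contact came at a tool height of 176.3 mm, which puts the handle at 193 mm, the height given for fully home. The wrist reading went from about -4 N to +1.8 N while the handle was still gripped, so the rim was carrying roughly 6 N against the 20 N limit.
- **After release:** The pictures show the basket looking upright with its lip in the notch and the coupling and pinion inside. The handle triangulated at (577, 205, 195) mm against the expected (575, 204, 193), within the 2 mm camera calibration.
- **Disagreements:** My first model of the cleaner was off by 2–3 pixels on one tub corner, and the top camera showed about a 1-pixel offset. I corrected the approach for that offset by comparing notch and basket in the same camera.
- **Not checked:** I did not measure the bystanders' positions afterwards. The path stayed well above them, and nothing unexpected showed in the force readings.

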